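# Load the ultrasonic cleaner and close it

### The arm

A 6-joint arm with a two-finger parallel gripper is mounted at the origin on a cart in front of the work surface, level with it; the furniture and walls round the work are solid. World frame = base frame: x ahead of the robot, y to its left, z up, the work surface at z = 0. Lengths are in mm, angles in rad, forces in N, time in s.
With the tool pointing down it reaches from about 300 to 775 mm from the base axis. Payload 14.6 kg.
Tool frame: the origin (TCP) lies at the very end of the fingers, on their centre line; the grasp point (between the pads) lies 19 mm behind it; z points along the fingers, y is the line along which they close (so a half turn about z gives the same grasp; the last joint's range is limited). The gripper opens to 94 mm and grips with 3 to 60 N. Pads are 16 mm wide; open, the fingers measure 119 mm over their backs; the gripper's body (75 mm by 177 mm) begins 78 mm behind the grasp point.
Start: joints at [-1.193, 0.3, 1.521, -0, 1.321, -0.067], TCP at [236.644, -496.476, 205.446] pointing down, gripper open.
Joint ranges: [-3.03, 3.03], [-0.79, 2.21], [0.23, 2.52], [-1.04, 4.18], [0, 3.07], [-2.55, 2.55]. Speed limits (rad/s): [2.22, 2.22, 2.57, 3.14, 3.14, 3.14].

### API

Orientations are given as [roll, pitch, yaw] about the fixed x, y, z axes, in that order (R = Rz(yaw) Ry(pitch) Rx(roll)).
In Python, from cell import manip, eyes, ticket gives the robot as it stands. The module is installed in compiled form; this text tells all that it offers.
- The arm moves only by the tool arm_command, never from a script. Its argument "plan" is a list of rows, each a list of 5 numbers: the opening, from -1 (shut) to 1 (fully open), then the shift along the tool's x, y, z in m, then the turn about the tool's z in rad. In form: [[jaw, dx, dy, dz, roll], ...]. A call has 1 to 20 rows; each row shifts and turns the commanded pose from where the row before left it, along the tool's axes as they then stand; what a row does not reach is not made up. A row lasts 1/8 s, in which the tool goes at most 62.5 mm and 10.7 degrees, less where a joint would pass 70% of its speed; a pose out of reach is approached as far as the arm can. A call is refused whole if a number of a shift passes 0.0625 or a number of a turn 0.188, either way. A call with a gripper value outside its range is refused whole. The fingers move at their own pace and stop on an object; "newtons" is the grip in N (left out, the last holds). Time passes only in rows, so rows that do not move let the fingers close. It gives the time, the measured TCP pose, the force, the opening and the grip force at its end, in the units of the state.
- manip.read_state(): the state, without advancing time (a new reading comes with each control period).
- eyes.camera(name): name is "side" or "top" or "wrist"; returns a dict with "img" (420x560x3 uint8, blue, green, red), "z_map" (420x560 float32, mm along the optical axis (not along the pixel's ray), 0 where there is no reading), "fx", "fy", "cx", "cy" (pixels), "eye" and "orientation" of the camera in the world. Camera axes: x right, y down, z forward; pixel columns grow to the right and rows downward; lengths in mm; the calibration is good to about 2 mm. The wrist camera is an equidistant fisheye: a pixel r from the principal point sees the ray r / f radians off the axis. A picture is of the moment at which its call begins.
- ticket.sign_off(): hands the job in; it is judged then, once.
The state is a dict: "clock": time; "joints": joint angles; "qd": joint speeds; "effort": joint torques, N m; "eef_pos": TCP position; "eef_rot": TCP orientation; "wrist_force": force on the tool from outside, world axes, zero at the start; "moment": the same for the moment, N m; "finger_gap": finger opening in mm; "finger_force": force on a finger pad.
Only numpy, scipy, OpenCV 4.12 (cv2) and the standard library are available. Lean on these libraries where they do the work, as an engineer would, in place of code of your own. Each camera call takes 0.05 s, during which the arm holds its last target. There are 200 camera calls.

### The job

Get the cleaner ready for a wash: put every loose bucket tappet and valve spring on the bench into the wire basket, then take the basket by its handle and hang the handle's bar in the two hooks inside the ultrasonic cleaner, so that the basket hangs level and clear of the tank floor. Then lower the cleaner's lid until it is fully shut, without slamming it; leave everything else where it is.

Things in the scene. Friction and masses are not known exactly. Their poses are not given: they have to be found in the camera images.
- washer: bench-top ultrasonic cleaner, fixed: an empty open steel tank, outside 192 mm (x) by 258 mm (y), rim 148 mm above the bench; bath 170 by 236 mm, its floor 26 mm above the bench; black control panel on the front. Origin under its centre on the bench, x towards the hinged back, y along the hinge, z up
- hook_mid (a point): point midway between the tank's two hooks, where the middle of the handle bar lies when hung (130 mm above the bench). The hooks stand 95 mm to either side along the washer's y: J shapes of 8 mm dark steel rod on the side walls, open upward, flat bottom 18 mm long in x, flaring to about 38 mm at the tips, 14 mm above this point. Lower the bar in from above
- lid (a joint): hinge of the cleaner's lid at the back rim, rad: 0 = shut, starts near 2.0 (leaning back, away from the robot). A friction hinge: the lid stays at any angle where it is left; turning it takes about 1 Nm (7 N at 150 mm from the hinge)
- lid_hinge (a point): centre of the lid's hinge line, at the back rim of the tank, 149.5 mm above the bench; the axis runs along the washer's y
- lid_edge (a point): middle of the lid's free edge on its outer face, 196 mm from the hinge; a black grip tab 84 mm wide sticks out 18 mm beyond it. The lid is a flat steel sheet, 196 by 262 mm and 6 mm thick; its outer face is the one away from the robot while open, on top when shut
- basket: wire wash basket, 130 mm (x) by 150 mm (y), walls 40 mm high, floor 4 mm thick, 0.4 kg empty; origin at the centre of its underside, z up, y along the handle bar. Starts on the bench with the bar roughly along world x, so it needs about a quarter turn; either way round will do. Once hung it swings level by itself
- handle_mid (a point): middle of the handle's straight bar, on its axis; the place to grip it, across the bar. The bar (10 mm diameter, 206 mm long, along the basket's y) is fixed 90 mm above the basket's underside on 8 mm uprights at y = +-73 mm; its ends stick out 28 mm beyond the basket on either side and go in the hooks
- tappet_0: bucket tappet, a plain bright steel cup-shaped cylinder, 33 mm diameter, 26 mm high, standing crown up; origin at the centre of its underside, z along its axis. None if it is not there in this run
- tappet_1: bucket tappet, a plain bright steel cup-shaped cylinder, 33 mm diameter, 26 mm high, standing crown up; origin at the centre of its underside, z along its axis. None if it is not there in this run
- valve_spring_0: valve spring, a dark steel coil 29 mm diameter, 44 mm high, standing on end (may be gripped like a solid cylinder); origin at the centre of its lower end, z along its axis. None if it is not there in this run
- valve_spring_1: valve spring, a dark steel coil 29 mm diameter, 44 mm high, standing on end (may be gripped like a solid cylinder); origin at the centre of its lower end, z along its axis. None if it is not there in this run
- vice_top (a point): top of the fixed blue bench vice, amid it; the vice reaches 150 mm in x and 75 mm in y to either side of this point and up to it; its foot, 25 mm high, spreads 20 mm further. Do not run into it
- case_top (a point): top centre of the fixed green tool case behind the work; it reaches 145 mm in x and 212 mm in y to either side of this point, and up to it. To the left of the work there is a window sill at y = 0.42
- piston: bystander: a piston, 71 mm diameter, 58 mm high, origin under its centre
- sprocket: bystander: a cam sprocket lying flat, 69 mm diameter, 13 mm high, origin under its centre
- paste_tin: bystander: a round flat yellow tin, 65 mm diameter, 24 mm high, origin under its centre
Things that resemble listed ones, but are neither listed nor needed, are in the scene too. What is shaped like the valve_spring_0 but brown is not meant.

How it is judged (in metres and radians):
On the way, in this order (a step that is already met when the one before it is completed fails the run):
1. the basket, with every part in it, hangs by its handle bar from both hooks, let go (x of tappet_0 in the frame of basket between -0.062 and 0.062 m and y of tappet_0 in the frame of basket between -0.072 and 0.072 m and z of tappet_0 in the frame of basket between -0.005 and 0.065 m and x of tappet_1 in the frame of basket between -0.062 and 0.062 m and y of tappet_1 in the frame of basket between -0.072 and 0.072 m and z of tappet_1 in the frame of basket between -0.005 and 0.065 m and x of valve_spring_0 in the frame of basket between -0.062 and 0.062 m and y of valve_spring_0 in the frame of basket between -0.072 and 0.072 m and z of valve_spring_0 in the frame of basket between -0.005 and 0.065 m and x of valve_spring_1 in the frame of basket between -0.062 and 0.062 m and y of valve_spring_1 in the frame of basket between -0.072 and 0.072 m and z of valve_spring_1 in the frame of basket between -0.005 and 0.065 m and distance between handle_mid and hook_mid below 0.015 m and z of handle_mid in the frame of hook_mid between -0.005 and 0.005 m and angle between the y axis of basket and the y axis of washer, either way round below 0.1 rad and angle between basket's own z axis and vertical below 0.26 rad and contact force between the fingers and basket below 0.1 N), for 0.4 s.
2. the lid is shut over it (value of joint lid below 0.04 rad), for 0.2 s.
At the end, for the whole second after the job is handed in: Every tappet and spring present is in the basket; handle_mid is within 15 mm of hook_mid (5 mm in height), the bar within 0.10 rad of the hook line, the basket tilted under 0.26 rad, at rest (under 0.06 m/s), let go; the lid is shut (below 0.04 rad) (all of step 1 and value of joint lid below 0.04 rad and linear speed of basket below 0.06 m/s); the robot touches nothing.
It fails at once if the lid is slammed (turns shut faster than 3 rad/s) (velocity of joint lid below -3 rad/s).
It fails at once if the piston is pushed more than 4 cm from its place (distance of piston from where it was at the start of the episode above 0.04 m).
It fails at once if the sprocket is pushed more than 4 cm from its place (distance of sprocket from where it was at the start of the episode above 0.04 m).
It fails at once if the paste tin is pushed more than 4 cm from its place (distance of paste_tin from where it was at the start of the episode above 0.04 m).
Of tappet_0, tappet_1, valve_spring_0, valve_spring_1 only 3 to 4 are there at a start; the rules pass over those that are not, and their reading is None.
At some moment in a run one of tappet_0, tappet_1 may be knocked a few centimetres aside while the robot is not near it.
It also fails if it takes over 200 s, if anything falls off the work surface, if the arm or the gripper's body presses on something with over 40 N, if the wrist force passes 120 N, or if a joint passes its speed limit or range.

## Working session

There is one attempt and no reset: what is moved stays moved. The work goes in short steps, Python scripts to look and compute and a tool call to move; the robot and the scene stay as the last step left them, time stands still between calls to the robot, and variables do not carry over. Pictures are saved under pics/ and viewed, at most 14 in all, crops included, and the job is handed in when it is done.

Besides the shell and the picture viewer there is one more tool, called after ">>>" in YAML: its name, and indented under it one key for each argument. arm_command: Moves the arm, as the interface text tells. Its arguments: {"type":"object","properties":{"plan":{"type":"array"},"newtons":{"type":"number"}},"required":["plan"]}

```bash
mkdir -p pics; cat > h.py <<'E'
import numpy as np, cv2
from scipy.spatial.transform import Rotation as R
from cell import manip, eyes, ticket
def rot(o):
    o=np.array(o,float)
    return o if o.shape==(3,3) else (R.from_euler('xyz',o).as_matrix() if o.size==3 else R.from_quat(o).as_matrix())
def cloud(c):
    z=c['z_map'].astype(float); h,w=z.shape
    u,v=np.meshgrid(np.arange(w),np.arange(h))
    p=np.stack([(u-c['cx'])/c['fx']*z,(v-c['cy'])/c['fy']*z,z],-1)
    P=p@rot(c['orientation']).T+np.array(c['eye']); P[z<=0]=np.nan
    return P
E
python3 - <<'E'
from h import *
for n in('side','top'):
    c=eyes.camera(n); cv2.imwrite(f'pics/{n}0.png',c['img']); np.savez(f'{n}0.npz',**c)
    print(n,c['fx'],c['fy'],c['cx'],c['cy'],c['eye'],c['orientation'],c['z_map'].min(),c['z_map'].max())
print(manip.read_state())
E
```

```text
side 486.994585946346 486.994585946346 281.7991750115523 208.6224187117465 [  313.88547634 -1248.76262305   576.70950541] [-1.92962322 -0.0106304  -0.20588281] 0.0 3996.2488
top 453.6320853870508 453.6320853870508 278.7375844589598 215.50989255824462 [ 111.2779401   -70.86542235 1541.4130177 ] [-2.83319999  0.00918934 -1.68830892] 0.0 2684.3574
{'clock': 0.1, 'joints': array([-1.19261886e+00,  3.00414341e-01,  1.52151900e+00,  7.06301487e-06,
        1.32072310e+00, -6.66038307e-02]), 'qd': array([-2.28905255e-03, -8.88822072e-05, -1.18564413e-03,  7.17358607e-04,
       -4.45459342e-04,  1.15321302e-03]), 'effort': array([ 1.59282823e-03, -5.32639575e+01, -3.53286088e+01,  7.09665706e-02,
        2.34897877e-02, -7.62841250e-05]), 'eef_pos': array([ 236.55073605, -496.26336141,  204.94373091]), 'eef_rot': array([-3.14053168e+00, -7.76265414e-05,  4.44779506e-01]), 'wrist_force': array([-0.08575299,  0.66904176, -0.51033514]), 'moment': array([-0.00169632, -0.01537534, -0.01888479]), 'finger_force': 0.0, 'finger_gap': 94.04556551630881}
```

View pics/top0.png

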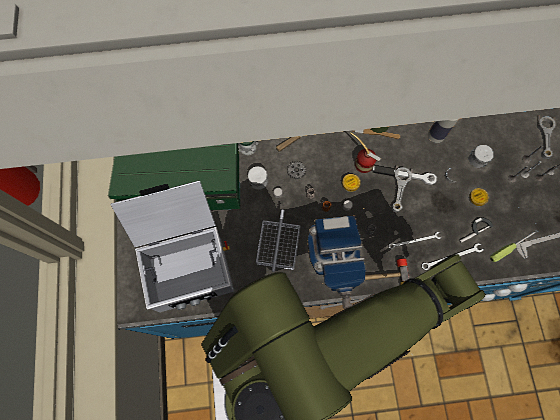

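View pics/side0.png

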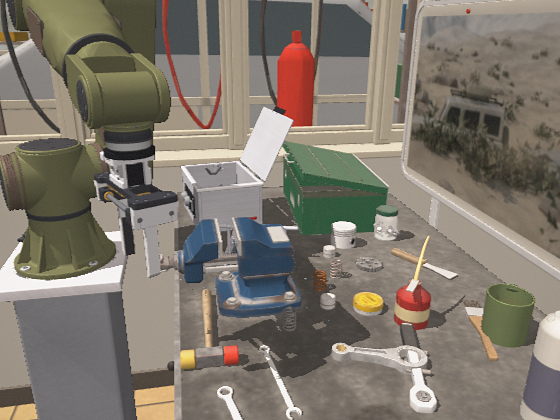

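Top view: the washer is at about (182,262), the basket at (278,245), the vice at (340,255), tappets at about (278,191) and (348,204), a dark spring at (309,190) and a brown one at (325,204). The side view also shows a spring at (290,318), near the vice foot. I'll enlarge that area.

```bash
python3 - <<'E'
from h import *
t=np.load('top0.npz'); s=np.load('side0.npz')
a=cv2.resize(t['img'][150:310,120:440],None,fx=2.5,fy=2.5,interpolation=cv2.INTER_CUBIC)
cv2.imwrite('pics/topc.png',a)
b=cv2.resize(s['img'][200:340,180:400],None,fx=3.6,fy=3.6,interpolation=cv2.INTER_CUBIC)
cv2.imwrite('pics/sidec.png',b)
P=cloud(t);S=cloud(s)
for n,u,v in[('tap',278,191),('tap',348,204),('spr',309,190),('brown',325,204),('barend',281,212),('basket',278,245),('piston?',257,174),('sprk',297,170),('tin',351,182),('vice',340,260),('case',200,170),('bench',300,215)]:
    print(n,np.nanmedian(P[v-1:v+2,u-1:u+2].reshape(-1,3),0).round(),np.nanmax(P[v-5:v+6,u-5:u+6,2]).round())
for n,u,v in[('tapA',329,251),('tapB',328,300),('sprA',336,268),('brown',320,282),('sprB',290,318),('piston',343,235)]:
    print('side',n,np.nanmedian(S[v-1:v+2,u-1:u+2].reshape(-1,3),0).round())
E
```

```text
tap [ 683. -122.   28.] 33.0
tap [ 606. -362.   25.] 34.0
spr [ 674. -233.   26.] 50.0
brown [ 620. -284.   11.] 49.0
barend [ 583. -121.   92.] 101.0
basket [475. -98.  87.] 102.0
piston? [746. -54.  55.] 66.0
sprk [ 766. -202.    3.] 22.0
tin [ 688. -385.   23.] 33.0
vice [ 382. -283.  168.] 176.0
case [726. 127. 179.] 191.0
bench [ 592. -190.    4.] 13.0
side tapA [ 678. -139.   24.]
side tapB [ 603. -379.   26.]
side sprA [ 663. -250.   30.]
side brown [ 610. -300.   24.]
side sprB [ 509. -418.   18.]
side piston [732. -90.  44.]
```

View pics/topc.png

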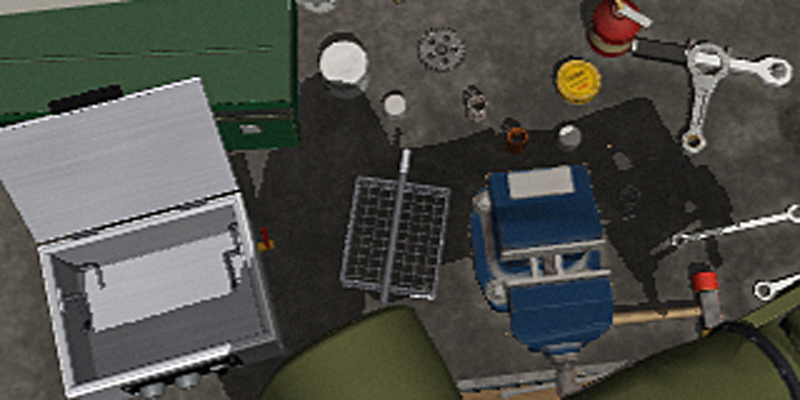

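View pics/sidec.png

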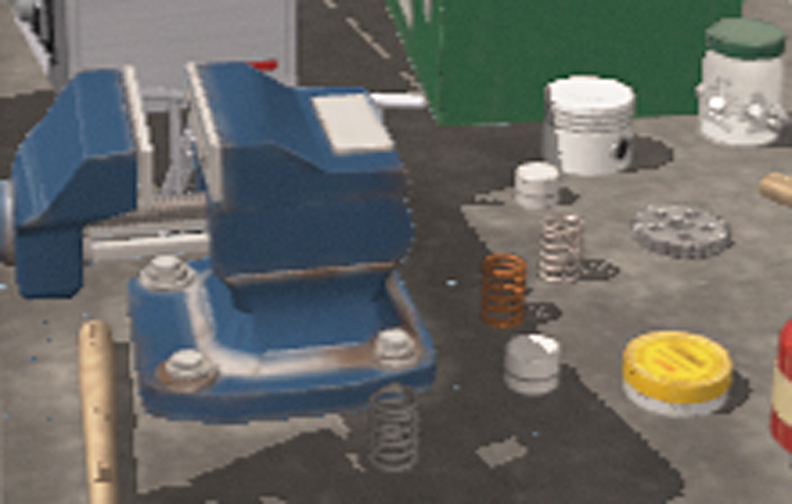

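The top crop shows the tappets at (395,104) and (569,135), a dark spring at (475,103), a brown spring at (516,137) and a second dark spring in shadow at about (630,195). In the side crop that second spring is at (392,428), right beside the vice foot.

```bash
cat >> h.py <<'E'
def ray(c,u,v,z):
    d=rot(c['orientation'])@np.array([(u-c['cx'])/c['fx'],(v-c['cy'])/c['fy'],1.]); e=np.array(c['eye'])
    return e+d*(z-e[2])/d[2]
def go(x,y,z,yaw=None,s=None,step=.05):
    """numbers of the moves in tool axes: turn first, then shift"""
    s=s or manip.read_state(); p=s['eef_pos']; w=s['eef_rot'][2]
    t=w if yaw is None else yaw
    turn=(w-t+np.pi/2)%np.pi-np.pi/2
    w2=w-turn; d=np.array([x,y,z])-p
    dx=d[0]*np.cos(w2)+d[1]*np.sin(w2); dy=d[0]*np.sin(w2)-d[1]*np.cos(w2)
    print('turn %.3f (rows %.1f)  dx %.1f dy %.1f dz %.1f mm'%(turn,abs(turn)/.185,dx,dy,-d[2]), 'now',p.round(1),'yaw %.3f'%w,'gap %.1f t %.1f q6 %.2f'%(s['finger_gap'],s['clock'],s['joints'][5]))
E
python3 - <<'E'
from h import *
t=np.load('top0.npz'); s=np.load('side0.npz')
P=cloud(t);S=cloud(s)
def sel(P,x0,x1,y0,y1,z0,z1):
    return (P[...,0]>x0)&(P[...,0]<x1)&(P[...,1]>y0)&(P[...,1]<y1)&(P[...,2]>z0)&(P[...,2]<z1)
print('bench z',np.nanmedian(P[sel(P,560,680,-200,-140,-20,20)][:,2]),np.nanmedian(S[sel(S,560,680,-480,-400,-20,20)][:,2]))
# tops by rays through mask centroids
for n,b,h in[('tapA',(640,720,-160,-80),26),('tapB',(570,640,-395,-330),26),('sprA',(630,710,-275,-195),44),('brown',(585,650,-315,-255),44),('sprB',(480,560,-445,-375),44),('piston',(690,800,-110,0),58),('tin',(640,740,-440,-340),24),('sprk',(720,810,-250,-150),13)]:
    for nm,c,Q in(('top',t,P),('side',s,S)):
        m=sel(Q,*b,h-9 if h>13 else 7,h+14)
        v,u=np.nonzero(m)
        if len(u)>5:
            print(n,nm,len(u),ray(c,u.mean(),v.mean(),h-3).round(1),Q[m].mean(0).round(1))
m=sel(P,360,620,-170,-50,80,112); q=P[m]; c=q[:,:2].mean(0); _,_,vt=np.linalg.svd(q[:,:2]-c)
pr=(q[:,:2]-c)@vt[0]; print('bar',len(q),c,vt[0],pr.min(),pr.max(),q[:,2].mean())
m=sel(P,360,620,-200,0,25,50); q=P[m][:,:2].astype(np.float32); print('basket',cv2.minAreaRect(q))
m=sel(P,340,640,-20,300,140,162); q=P[m][:,:2].astype(np.float32); print('washer',len(q),cv2.minAreaRect(q),cv2.boxPoints(cv2.minAreaRect(q)))
go(683,-124,150)
E
```

```text
bench z 3.2631756942579386 4.464629956404906
tapA top 70 [ 681.6 -119.    23. ] [ 680.6 -118.9   25.8]
tapA side 100 [ 685.3 -120.9   23. ] [ 683.9 -125.5   25.4]
tapB top 70 [ 605.3 -358.7   23. ] [ 604.5 -358.3   25.4]
tapB side 149 [ 604.7 -365.6   23. ] [ 603.5 -369.1   25.2]
sprA top 30 [ 663.6 -234.5   41. ] [ 663.3 -234.4   41.9]
sprA side 63 [ 663.  -241.5   41. ] [ 662.9 -241.7   41.1]
brown top 27 [ 608.2 -283.2   41. ] [ 607.9 -283.    41.9]
brown side 73 [ 609.5 -288.2   41. ] [ 609.4 -288.6   41.2]
sprB top 29 [ 504.8 -422.3   41. ] [ 504.4 -422.    42.5]
sprB side 90 [ 505.5 -429.2   41. ] [ 505.2 -430.2   41.7]
piston top 287 [741.4 -53.8  55. ] [740.4 -53.8  57.5]
piston side 258 [741.8 -59.6  55. ] [739.7 -65.5  57.7]
tin top 265 [ 691.7 -388.2   21. ] [ 690.8 -387.6   23.7]
tin side 490 [ 688.4 -391.8   21. ] [ 686.6 -395.8   23.8]
sprk top 266 [ 764.2 -197.8   10. ] [ 763.3 -197.6   12.1]
sprk side 313 [ 765. -201.   10.] [ 762.4 -206.9   13.3]
bar 189 [488.28776657 -97.19592087] [-0.96534766  0.26096722] -106.48746309844766 105.77122358198305 94.087051441907
basket ((490.09857177734375, -97.33381652832031), (131.0979461669922, 152.8568115234375), 74.97740173339844)
washer 879 ((433.4125061035156, 191.5778350830078), (207.35862731933594, 225.17767333984375), 8.422534942626953) [[314.3603   287.76627 ]
 [347.34253   65.017166]
 [552.4647    95.389404]
 [519.4825   318.1385  ]]
turn 0.000 (rows 0.0)  dx 563.2 dy -144.0 dz 54.9 mm now [ 236.6 -496.3  204.9] yaw 0.445 gap 94.0 t 0.1 q6 -0.07
```

>>> arm_command:
  plan:
    - [1,0,0,0,-0.161]
    - [1,0,0,0,-0.161]
    - [1,0,0,0,-0.161]
    - [1,0,0,0,-0.161]
    - [1,0,0,0,-0.161]
    - [1,0,0,0,-0.161]
    - [1,0,0,0,-0.161]
    - [1,0.009,0.0335,0.007,0]
    - [1,0.009,0.0335,0.007,0]
    - [1,0.009,0.0335,0.007,0]
    - [1,0.009,0.0335,0.007,0]
    - [1,0.009,0.0335,0.007,0]
    - [1,0.009,0.0335,0.007,0]
    - [1,0.009,0.0335,0.007,0]
    - [1,0.009,0.0335,0.007,0]
    - [1,0,0,0,0]
    - [1,0,0,0,0]

```text
clock: 2.22
eef_pos: [504.1, -424.3, 149.2]
eef_rot: [-3.141, -0.0, 1.572]
wrist_force: [-0.8, -1.1, 0.3]
finger_gap: 93.9
finger_force: 0.0
```

```bash
python3 - <<'E'
from h import *
go(505,-424,12,np.pi/2)
c=eyes.camera('wrist'); cv2.imwrite('pics/w1.png',c['img']); np.savez('w1.npz',**c); print(c['fx'],c['cx'],c['cy'],c['eye'],c['orientation'])
c=eyes.camera('top'); cv2.imwrite('pics/t1.png',c['img']); np.savez('t1.npz',**c)
P=cloud(c)
def sel(P,x0,x1,y0,y1,z0,z1):
    return (P[...,0]>x0)&(P[...,0]<x1)&(P[...,1]>y0)&(P[...,1]<y1)&(P[...,2]>z0)&(P[...,2]<z1)
m=sel(P,340,640,-20,300,140,162); q=P[m][:,:2].astype(np.float32); print('washer',len(q),cv2.minAreaRect(q),cv2.boxPoints(cv2.minAreaRect(q)))
E
```

```text
turn 0.001 (rows 0.0)  dx 0.3 dy 0.9 dz 137.2 mm now [ 504.1 -424.3  149.2] yaw 1.572 gap 93.9 t 2.2 q6 -0.76
325.19226210127806 272.7568593882395 210.12078636555273 [ 504.20370034 -344.59685725  329.41861675] [2.86609610e+00 3.58340764e-04 5.66665590e-04]
washer 738 ((432.8989562988281, 192.14938354492188), (206.848876953125, 224.667236328125), 8.741720199584961) [[313.6034  287.45956]
 [347.74847  65.40218]
 [552.1945   96.8392 ]
 [518.04944 318.89658]]
```

View pics/w1.png

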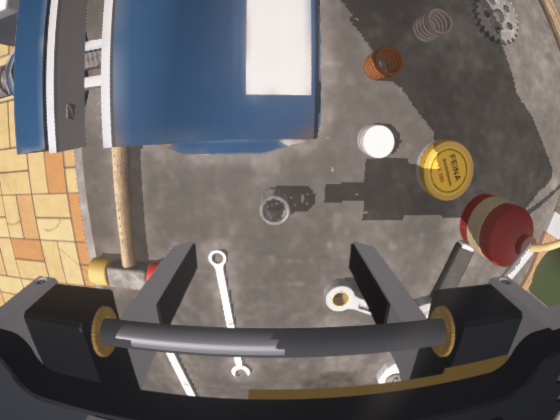

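The wrist view shows spring B at about (275,208), tappet B at (378,140), the brown spring at (383,62) and spring A at (432,25). Next I'll cast these as fisheye rays.

```bash
cat >> h.py <<'E'
def wray(c,u,v,z):
    dx,dy=u-c['cx'],v-c['cy']; r=np.hypot(dx,dy); th=r/c['fx']; k=np.sin(th)/max(r,1e-9)
    d=rot(c['orientation'])@np.array([dx*k,dy*k,np.cos(th)]); e=np.array(c['eye'])
    return e+d*(z-e[2])/d[2]
E
python3 - <<'E'
from h import *
c=np.load('w1.npz')
for n,u,v,z in[('sprB',275,209,42),('tapB',378,141,24),('sprA',432,25,22)]: print(n,wray(c,u,v,z).round(1))
im=cv2.resize(c['img'][170:240,235:315],None,fx=6,fy=6,interpolation=cv2.INTER_CUBIC); cv2.imwrite('pics/w1c.png',im)
E
```

```text
sprB [ 506.2 -424.8   42. ]
tapB [ 605.8 -361.4   24. ]
sprA [ 666.  -235.7   22. ]
```

View pics/w1c.png

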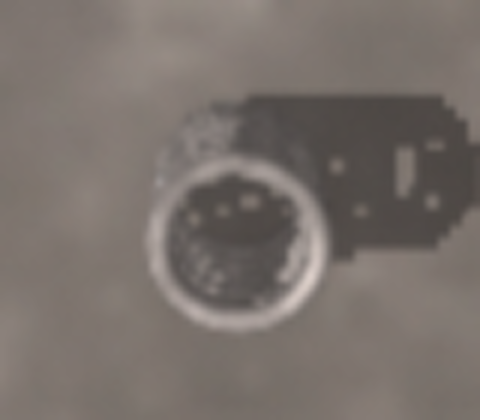

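The crop puts the spring's top ring centre at (274.7,210.5) in the full picture, so spring B is at about (506,-426).

>>> arm_command:
  plan:
    - [0,-0.0015,0.002,0.0165,0]
    - [0,0,0,0.0165,0]
    - [0,0,0,0.0165,0]
    - [0,0,0,0.0165,0]
    - [0,0,0,0.0165,0]
    - [0,0,0,0.0165,0]
    - [0,0,0,0.0165,0]
    - [0,0,0,0.0165,0]
    - [0,0,0,0,0]
    - [-1,0,0,0,0]
    - [-1,0,0,0,0]
    - [-1,0,0,0,0]
    - [-1,0,0,0,0]
    - [-1,0,0,0,0]
  newtons: 15

```text
clock: 4.08
eef_pos: [506.9, -426.0, 18.2]
eef_rot: [3.141, 0.001, 1.572]
wrist_force: [-0.6, -0.3, 5.4]
finger_gap: 28.6
finger_force: 15.0
```

>>> arm_command:
  plan:
    - [-1,0,0,-0.042,0]
    - [-1,0,0,-0.042,0]
    - [-1,0,0,-0.042,0]
    - [-1,0,0,-0.042,0]
    - [-1,0,0,-0.042,0]
    - [-1,0,0,0,0.1325]
    - [-1,0,0,0,0.1325]
    - [-1,0.0348,-0.0091,0,0]
    - [-1,0.0348,-0.0091,0,0]
    - [-1,0.0348,-0.0091,0,0]
    - [-1,0.0348,-0.0091,0,0]
    - [-1,0.0348,-0.0091,0,0]
    - [-1,0.0348,-0.0091,0,0]
    - [-1,0.0348,-0.0091,0,0]
    - [-1,0.0348,-0.0091,0,0]
    - [-1,0,0,0,0]
    - [-1,0,0,0,0]

```text
clock: 6.2
eef_pos: [508.9, -138.4, 227.4]
eef_rot: [-3.142, 0.0, 1.307]
wrist_force: [0.2, -0.2, -0.7]
finger_gap: 28.3
finger_force: 15.0
```

```bash
python3 - <<'E'
from h import *
go(509,-138,24,np.pi/2-.264)
c=eyes.camera('wrist'); cv2.imwrite('pics/w2.png',c['img']); np.savez('w2.npz',**c); print(c['eye'],c['orientation'])
E
```

```text
turn 0.000 (rows 0.0)  dx 0.4 dy -0.0 dz 203.4 mm now [ 508.9 -138.4  227.4] yaw 1.307 gap 28.3 t 6.2 q6 -0.07
[529.83544176 -61.34806388 407.61349157] [ 2.86562744e+00  1.27261988e-04 -2.64310526e-01]
```

View pics/w2.png

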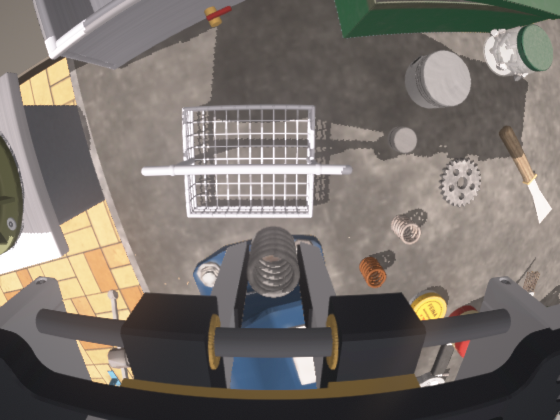

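The wrist view shows the bar ends at (143,172) and (350,170), the basket top rim spanning about (183–315, 105–217), tappet A at (403,140) and spring A at (405,228).

```bash
python3 - <<'E'
from h import *
c=np.load('w2.npz')
a=wray(c,142.5,171.5,90);b=wray(c,351,170,90); print(a.round(1),b.round(1),((a+b)/2).round(1),np.linalg.norm(a-b),np.arctan2(*(b-a)[[1,0]]))
for n,u,v,z in[('tapA',402,139,24),('sprA',401,220,42),('sprA base',409,237,3)]: print(n,wray(c,u,v,z).round(1))
E
```

```text
[386.3 -72.4  90. ] [ 593.1 -128.3   90. ] [ 489.7 -100.3   90. ] 214.25622452819474 -0.26387184939797553
tapA [ 679.4 -119.8   24. ]
sprA [ 653.5 -215.3   42. ]
sprA base [ 675.4 -260.3    3. ]
```

>>> arm_command:
  plan:
    - [-1,-0.001,0,0.033,0]
    - [-1,0,0,0.033,0]
    - [-1,0,0,0.033,0]
    - [-1,0,0,0.033,0]
    - [-1,0,0,0.033,0]
    - [-1,0,0,0.025,0]
    - [-1,0,0,0.012,0]
    - [-1,0,0,0,0]
    - [-0.2,0,0,0,0]
    - [-0.2,0,0,0,0]
    - [-0.2,0,0,0,0]

```text
clock: 7.62
eef_pos: [508.9, -139.0, 26.0]
eef_rot: [3.141, 0.0, 1.307]
wrist_force: [-0.1, 0.0, 0.6]
finger_gap: 37.3
finger_force: 0.0
```

>>> arm_command:
  plan:
    - [-0.2,0,0,-0.035,0]
    - [-0.2,0,0,-0.045,0]
    - [-0.2,0,0,-0.045,0]
    - [0.3,-0.0108,0.035,0,0]
    - [0.3,-0.0108,0.035,0,0]
    - [0.3,-0.0108,0.035,0,0]
    - [0.3,-0.0108,0.035,0,0]
    - [0.3,-0.0108,0.035,0,0]
    - [0.3,0,0,0,0]
    - [0.3,0,0,0,0]

```text
clock: 8.88
eef_pos: [663.1, -236.4, 150.3]
eef_rot: [-3.141, -0.0, 1.307]
wrist_force: [-0.1, 0.0, 0.1]
finger_gap: 61.4
finger_force: 0.0
```

```bash
python3 - <<'E'
from h import *
go(664,-237,18)
c=eyes.camera('wrist'); cv2.imwrite('pics/w3.png',c['img']); np.savez('w3.npz',**c)
E
```

```text
turn 0.000 (rows 0.0)  dx -0.4 dy 1.0 dz 132.3 mm now [ 663.1 -236.4  150.3] yaw 1.307 gap 61.4 t 8.9 q6 -0.13
```

View pics/w3.png

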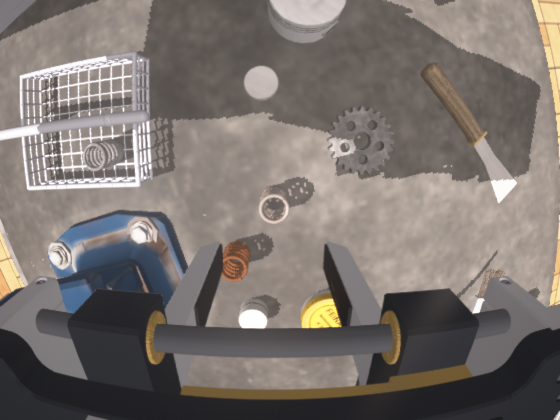

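The wrist view shows spring A at (274,208), nearly under the gripper, and spring B standing in the basket at (100,155). Tappet A is at (261,82) and tappet B at (253,313).

>>> arm_command:
  plan:
    - [0.1,0.0005,0.0013,0.0165,0]
    - [0.1,0,0,0.0165,0]
    - [0.1,0,0,0.0165,0]
    - [0.1,0,0,0.0165,0]
    - [0.1,0,0,0.0165,0]
    - [0.1,0,0,0.0165,0]
    - [0.1,0,0,0.0165,0]
    - [0.1,0,0,0.0165,0]
    - [0.1,0,0,0,0]
    - [-1,0,0,0,0]
    - [-1,0,0,0,0]
    - [-1,0,0,0,0]
    - [-1,0,0,0,0]
    - [-1,0,0,0,0]

```text
clock: 10.68
eef_pos: [665.2, -236.7, 19.1]
eef_rot: [3.141, 0.0, 1.307]
wrist_force: [-1.3, 0.4, 6.1]
finger_gap: 28.5
finger_force: 15.0
```

```bash
python3 - <<'E'
from h import *
c=np.array([489,-99]);e=np.array([.965,-.261]);n=np.array([.261,.965])
for a,b in[(-31,-34),(31,34),(-31,34)]:
    p=c+a*e+b*n; print(a,b,p.round(1)); go(p[0],p[1],150)
E
```

```text
-31 -34 [ 450.2 -123.7]
turn 0.000 (rows 0.0)  dx 52.9 dy -237.0 dz -130.9 mm now [ 665.2 -236.7   19.1] yaw 1.307 gap 28.5 t 10.7 q6 -0.13
31 34 [527.8 -74.3]
turn 0.000 (rows 0.0)  dx 120.9 dy -175.1 dz -130.9 mm now [ 665.2 -236.7   19.1] yaw 1.307 gap 28.5 t 10.7 q6 -0.13
-31 34 [468.  -58.1]
turn 0.000 (rows 0.0)  dx 120.9 dy -237.0 dz -130.9 mm now [ 665.2 -236.7   19.1] yaw 1.307 gap 28.5 t 10.7 q6 -0.13
```

>>> arm_command:
  plan:
    - [-1,0,0,-0.0437,0]
    - [-1,0,0,-0.0437,0]
    - [-1,0,0,-0.0437,0]
    - [-1,0.0173,-0.0339,0,0]
    - [-1,0.0173,-0.0339,0,0]
    - [-1,0.0173,-0.0339,0,0]
    - [-1,0.0173,-0.0339,0,0]
    - [-1,0.0173,-0.0339,0,0]
    - [-1,0.0173,-0.0339,0,0]
    - [-1,0.0173,-0.0339,0,0]
    - [-1,0,0,0,0]
    - [-1,0,0,0.03,0]
    - [-1,0,0,0.03,0]
    - [-1,0,0,0.03,0]
    - [-1,0,0,0.02,0]
    - [-1,0,0,0.013,0]
    - [-1,0,0,0,0]
    - [-0.2,0,0,0,0]
    - [-0.2,0,0,0,0]
    - [-0.2,0,0,0,0]

```text
clock: 13.18
eef_pos: [467.7, -57.8, 27.0]
eef_rot: [3.141, -0.0, 1.307]
wrist_force: [-0.1, 0.9, 0.6]
finger_gap: 37.3
finger_force: 0.0
```

```bash
python3 - <<'E'
from h import *
go(682,-120,150)
c=eyes.camera('top'); P=cloud(c); cv2.imwrite('pics/t2.png',c['img'])
for n,b,h in[('tapA',(630,720,-180,-75),26),('tapB',(550,645,-395,-320),26)]:
    m=(P[...,0]>b[0])&(P[...,0]<b[1])&(P[...,1]>b[2])&(P[...,1]<b[3])&(P[...,2]>17)&(P[...,2]<38); print(n,m.sum(),P[m].mean(0).round(1))
E
```

```text
turn 0.000 (rows 0.0)  dx -4.1 dy 223.1 dz -123.0 mm now [467.7 -57.8  27. ] yaw 1.307 gap 37.3 t 13.2 q6 0.06
tapA 71 [ 682.7 -117.    25.7]
tapB 69 [ 604.3 -357.8   25.7]
```

>>> arm_command:
  plan:
    - [-0.2,0,0,-0.035,0]
    - [-0.2,0,0,-0.045,0]
    - [-0.2,0,0,-0.045,0]
    - [0.3,-0.0006,0.0319,0,0]
    - [0.3,-0.0006,0.0319,0,0]
    - [0.3,-0.0006,0.0319,0,0]
    - [0.3,-0.0006,0.0319,0,0]
    - [0.3,-0.0006,0.0319,0,0]
    - [0.3,-0.0006,0.0319,0,0]
    - [0.3,-0.0006,0.0319,0,0]
    - [0.3,0,0,0,0]
    - [0.3,0,0,0,0]

```text
clock: 14.72
eef_pos: [681.3, -119.8, 151.3]
eef_rot: [-3.141, -0.0, 1.307]
wrist_force: [-1.7, -0.2, 0.7]
finger_gap: 60.9
finger_force: 0.0
```

```bash
python3 - <<'E'
from h import *
c=eyes.camera('wrist'); cv2.imwrite('pics/w4.png',c['img']); np.savez('w4.npz',**c)
g=cv2.cvtColor(c['img'],cv2.COLOR_BGR2GRAY)
roi=cv2.medianBlur(g,3)[150:270,210:340]
C=cv2.HoughCircles(roi,cv2.HOUGH_GRADIENT,1,30,param1=100,param2=12,minRadius=14,maxRadius=24)
for x,y,r in C[0][:3]: print(x+210,y+150,r,wray(c,x+210,y+150,26).round(1))
go(682,-119,8)
E
```

```text
274.5 204.5 15.6 [ 682.6 -121.2   26. ]
turn 0.000 (rows 0.0)  dx 1.0 dy 0.5 dz 143.7 mm now [ 681.3 -119.8  151.7] yaw 1.307 gap 61.5 t 14.8 q6 0.04
```

View pics/w4.png

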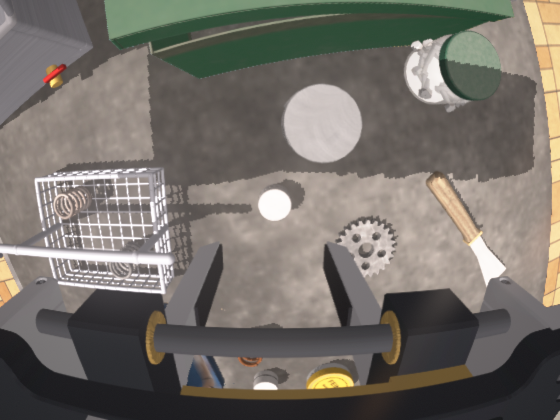

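The wrist view shows tappet A at (274.5,204.5), both springs standing in the basket, and the piston and sprocket clear of the fingers.

>>> arm_command:
  plan:
    - [0.1,-0.001,0.0015,0.021,0]
    - [0.1,0,0,0.021,0]
    - [0.1,0,0,0.021,0]
    - [0.1,0,0,0.021,0]
    - [0.1,0,0,0.021,0]
    - [0.1,0,0,0.021,0]
    - [0.1,0,0,0.0147,0]
    - [0.1,0,0,0.006,0]
    - [0.1,0,0,0,0]
    - [0.1,0,0,0,0]
    - [-1,0,0,0,0]
    - [-1,0,0,0,0]
    - [-1,0,0,0,0]
    - [-1,0,0,0,0]
    - [-1,0,0,0,0]

```text
clock: 16.65
eef_pos: [683.2, -121.4, 5.2]
eef_rot: [3.141, -0.0, 1.307]
wrist_force: [-1.2, 0.9, 4.8]
finger_gap: 32.2
finger_force: 15.0
```

```bash
python3 - <<'E'
from h import *
go(527.8,-74.3,150)
E
```

```text
turn 0.000 (rows 0.0)  dx 5.0 dy -162.4 dz -144.8 mm now [ 683.2 -121.4    5.2] yaw 1.307 gap 32.2 t 16.6 q6 0.04
```

>>> arm_command:
  plan:
    - [-1,0,0,-0.048,0]
    - [-1,0,0,-0.048,0]
    - [-1,0,0,-0.048,0]
    - [-1,0.001,-0.0325,0,0]
    - [-1,0.001,-0.0325,0,0]
    - [-1,0.001,-0.0325,0,0]
    - [-1,0.001,-0.0325,0,0]
    - [-1,0.001,-0.0325,0,0]
    - [-1,0,0,0,0]
    - [-1,0,0,0.035,0]
    - [-1,0,0,0.035,0]
    - [-1,0,0,0.035,0]
    - [-1,0,0,0.02,0]
    - [-1,0,0,0.009,0]
    - [-1,0,0,0,0]
    - [-0.12,0,0,0,0]
    - [-0.12,0,0,0,0]
    - [-0.12,0,0,0,0]

```text
clock: 18.9
eef_pos: [527.8, -74.2, 15.3]
eef_rot: [3.141, -0.0, 1.307]
wrist_force: [0.1, 0.7, 0.8]
finger_gap: 41.2
finger_force: 0.0
```

```bash
python3 - <<'E'
from h import *
go(606,-361,180,1.307)
c=eyes.camera('top'); P=cloud(c); cv2.imwrite('pics/t3.png',c['img'])
for n,b,h in[('tapB',(540,645,-420,-310),26)]:
    m=(P[...,0]>b[0])&(P[...,0]<b[1])&(P[...,1]>b[2])&(P[...,1]<b[3])&(P[...,2]>17)&(P[...,2]<38); print(n,m.sum(),P[m].mean(0).round(1))
E
```

```text
turn -0.000 (rows 0.0)  dx -256.5 dy 150.3 dz -164.7 mm now [527.8 -74.2  15.3] yaw 1.307 gap 41.2 t 18.9 q6 0.06
tapB 70 [ 604.1 -358.1   25.1]
```

>>> arm_command:
  plan:
    - [-0.12,0,0,-0.035,0]
    - [-0.12,0,0,-0.05,0]
    - [-0.12,0,0,-0.05,0]
    - [-0.12,0,0,-0.05,0]
    - [0.3,-0.0321,0.0188,0,0]
    - [0.3,-0.0321,0.0188,0,0]
    - [0.3,-0.0321,0.0188,0,0]
    - [0.3,-0.0321,0.0188,0,0]
    - [0.3,-0.0321,0.0188,0,0]
    - [0.3,-0.0321,0.0188,0,0]
    - [0.3,-0.0321,0.0188,0,0]
    - [0.3,-0.0321,0.0188,0,0]
    - [0.3,0,0,0.025,0]
    - [0.3,0,0,0.025,0]
    - [0.3,0,0,0,0]
    - [0.3,0,0,0,0]

```text
clock: 20.95
eef_pos: [606.1, -361.5, 151.2]
eef_rot: [3.14, 0.0, 1.307]
wrist_force: [-0.1, 0.8, 0.2]
finger_gap: 61.4
finger_force: 0.0
```

```bash
python3 - <<'E'
from h import *
c=eyes.camera('wrist'); cv2.imwrite('pics/w5.png',c['img']); np.savez('w5.npz',**c)
g=cv2.cvtColor(c['img'],cv2.COLOR_BGR2GRAY)
roi=cv2.medianBlur(g,3)[130:270,210:340]
C=cv2.HoughCircles(roi,cv2.HOUGH_GRADIENT,1,30,param1=100,param2=12,minRadius=13,maxRadius=20)
for x,y,r in C[0][:3]:
    p=wray(c,x+210,y+130,26); print(x+210,y+130,r,p.round(1)); go(p[0],p[1],4)
E
```

```text
271.5 203.5 16.0 [ 605.1 -361.3   26. ]
turn 0.000 (rows 0.0)  dx -0.0 dy -1.1 dz 147.5 mm now [ 606.2 -361.5  151.5] yaw 1.307 gap 61.2 t 21.0 q6 -0.33
```

>>> arm_command:
  plan:
    - [0.1,0,0,0,0.1867]
    - [0.1,0,0,0,0.1867]
    - [0.1,0,0,0,0.1867]
    - [0.1,0,0,0,0.1867]
    - [0.1,0,0,0,0.1867]
    - [0.1,0,0,0,0.1867]
    - [0.1,0,0,0,0.1867]
    - [0.1,-0.001,0,0,0]
    - [0.1,0,0,0.025,0]
    - [0.1,0,0,0.025,0]
    - [0.1,0,0,0.025,0]
    - [0.1,0,0,0.025,0]
    - [0.1,0,0,0.025,0]
    - [0.1,0,0,0.015,0]
    - [0.1,0,0,0.007,0]
    - [0.1,0,0,0,0]
    - [-1,0,0,0,0]
    - [-1,0,0,0,0]
    - [-1,0,0,0,0]
    - [-1,0,0,0,0]

```text
clock: 23.5
eef_pos: [604.9, -361.5, 3.5]
eef_rot: [3.141, -0.001, -0.0]
wrist_force: [-1.2, 0.7, 4.8]
finger_gap: 32.3
finger_force: 15.0
```

```bash
python3 - <<'E'
from h import *
go(450.2,-123.7,200,1.307)
E
```

```text
turn -1.307 (rows 7.1)  dx 189.3 dy -211.4 dz -196.5 mm now [ 604.9 -361.5    3.5] yaw -0.000 gap 32.3 t 23.5 q6 0.98
```

>>> arm_command:
  plan:
    - [-1,0,0,-0.055,0]
    - [-1,0,0,-0.055,0]
    - [-1,0,0,-0.055,0]
    - [-1,0,0,-0.055,0]
    - [-1,0,0,0,-0.1867]
    - [-1,0,0,0,-0.1867]
    - [-1,0,0,0,-0.1867]
    - [-1,0,0,0,-0.1867]
    - [-1,0,0,0,-0.1867]
    - [-1,0,0,0,-0.1867]
    - [-1,0,0,0,-0.1867]
    - [-1,0.0271,-0.0302,0,0]
    - [-1,0.0271,-0.0302,0,0]
    - [-1,0.0271,-0.0302,0,0]
    - [-1,0.0271,-0.0302,0,0]
    - [-1,0.0271,-0.0302,0,0]
    - [-1,0.0271,-0.0302,0,0]
    - [-1,0.0271,-0.0302,0,0]
    - [-1,0,0,0,0]
    - [-1,0,0,0,0]

```text
clock: 26.0
eef_pos: [450.5, -123.4, 223.0]
eef_rot: [3.141, 0.0, 1.307]
wrist_force: [-0.1, -0.2, -1.0]
finger_gap: 32.2
finger_force: 15.0
```

```bash
python3 - <<'E'
from h import *
go(450.2,-123.7,16,1.307)
c=eyes.camera('wrist'); cv2.imwrite('pics/w6.png',c['img']); np.savez('w6.npz',**c)
E
```

```text
turn -0.000 (rows 0.0)  dx -0.4 dy -0.2 dz 207.0 mm now [ 450.5 -123.4  223. ] yaw 1.307 gap 32.2 t 26.0 q6 -0.08
```

View pics/w6.png

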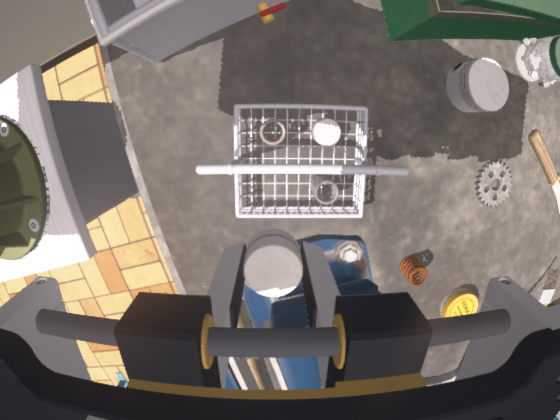

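The wrist view shows spring A at (272,132), tappet A at (327,131) and spring B at (326,191) in the basket. The held tappet is over the free quarter.

>>> arm_command:
  plan:
    - [-1,0,0,0.04,0]
    - [-1,0,0,0.04,0]
    - [-1,0,0,0.04,0]
    - [-1,0,0,0.04,0]
    - [-1,0,0,0.025,0]
    - [-1,0,0,0.015,0]
    - [-1,0,0,0.007,0]
    - [-1,0,0,0,0]
    - [-0.12,0,0,0,0]
    - [-0.12,0,0,0,0]
    - [-0.12,0,0,0,0]
    - [-0.12,0,0,-0.03,0]
    - [-0.12,0,0,-0.04,0]
    - [-0.12,0,0,-0.04,0]
    - [-0.12,0,0,-0.03,0]
    - [-0.12,0,0,0,0]

```text
clock: 28.05
eef_pos: [451.0, -123.3, 157.9]
eef_rot: [3.137, 0.0, 1.307]
wrist_force: [-0.4, -0.2, -0.2]
finger_gap: 41.5
finger_force: 0.0
```

```bash
python3 - <<'E'
from h import *
go(489,-99,155,1.307+np.pi/2)
go(489,-99,155,1.307-np.pi/2)
c=eyes.camera('top'); cv2.imwrite('pics/t4.png',c['img']); np.savez('t4.npz',**c)
P=cloud(c)
m=(P[...,2]>140)&(P[...,2]<160)&(P[...,0]>340)&(P[...,0]<620)&(P[...,1]>-20)&(P[...,1]<320)
v,u=np.nonzero(m); print(u.min(),u.max(),v.min(),v.max())
w=cv2.resize(c['img'][175:315,100:240],None,fx=4.2,fy=4.2,interpolation=cv2.INTER_CUBIC); cv2.imwrite('pics/t4c.png',w)
E
```

```text
turn 1.571 (rows 8.5)  dx 30.4 dy -33.4 dz 2.9 mm now [ 451.  -123.3  157.9] yaw 1.307 gap 41.5 t 28.1 q6 -0.08
turn 1.571 (rows 8.5)  dx 30.4 dy -33.4 dz 2.9 mm now [ 451.  -123.3  157.9] yaw 1.307 gap 41.5 t 28.1 q6 -0.08
145 230 224 297
```

View pics/t4c.png

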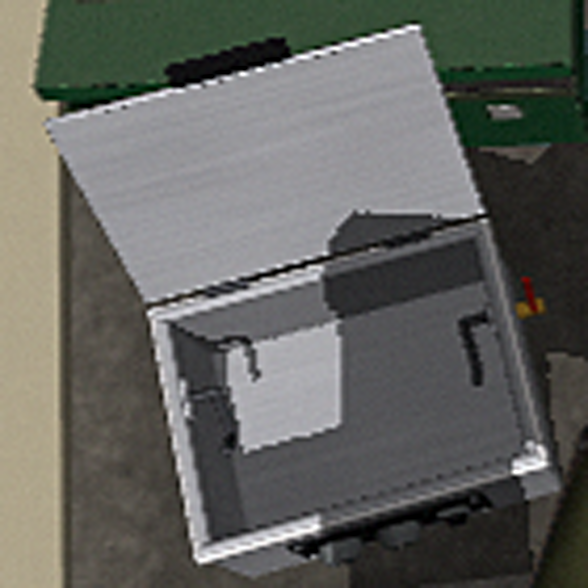

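The crop shows the tank rim corners at about (152,308), (488,218), (552,470) and (203,560), with hook rods near (472,352) and (250,370). I'll check these with depth and rays.

```bash
python3 - <<'E'
from h import *
c=np.load('t4.npz'); P=cloud(c)
q=np.array([ray(c,100+a/4.2,175+b/4.2,148)[:2] for a,b in[(152,308),(488,218),(552,470),(203,560)]]); print(q.round(1)); ctr=q.mean(0)
d=[np.linalg.norm(q[i]-q[(i+1)%4]) for i in range(4)]; print(d)
by=(q[0]-q[1])+(q[3]-q[2]); yaw=np.arctan2(-by[0],by[1]); print('ctr',ctr,'yaw',yaw)
X=np.array([np.cos(yaw),np.sin(yaw)]);Y=np.array([-X[1],X[0]])
L=np.stack([(P[...,:2]-ctr)@X,(P[...,:2]-ctr)@Y],-1)
m=(abs(L[...,0])<82)&(abs(L[...,1])<114)&(P[...,2]>105)&(P[...,2]<158)
for s in(1,-1):
    k=m&(L[...,1]*s>80)&(L[...,1]*s<108); k&=abs(L[...,0])<60
    print(s,k.sum()); print(np.c_[L[k],P[k][:,2]].round(0).astype(int).tolist())
S=np.load('side0.npz')
# lid tab
g=c['img'].sum(2); k=(P[...,2]>290)&(P[...,2]<360)&(P[...,1]>0)&(P[...,0]>500)&(P[...,0]<760); print('lid',k.sum(),P[k].max(0),P[k].mean(0)); kk=k&(g<150); print('tab',kk.sum(),P[kk].mean(0),P[kk].min(0),P[kk].max(0))
E
```

```text
[[499.6 349.9]
 [539.6  93.2]
 [342.4  61.1]
 [307.6 317.3]]
[np.float64(259.8053355787294), np.float64(199.81562666254825), np.float64(258.55604144805795), np.float64(194.77780431765808)]
ctr [422.31795607 205.37515265] yaw 0.14493787656963897
1 47
[[29, 104, 144], [25, 98, 155], [28, 99, 141], [25, 104, 146], [25, 102, 143], [24, 98, 145], [24, 96, 141], [23, 105, 143], [22, 102, 143], [22, 100, 140], [21, 97, 142], [18, 100, 142], [19, 98, 137], [18, 96, 136], [17, 103, 133], [18, 101, 130], [16, 97, 134], [15, 101, 128], [13, 97, 133], [15, 97, 122], [11, 102, 129], [11, 99, 127], [11, 97, 123], [8, 100, 127], [7, 96, 129], [5, 101, 125], [4, 98, 126], [3, 102, 121], [2, 99, 124], [2, 96, 121], [1, 104, 117], [-1, 100, 122], [-3, 95, 129], [-3, 103, 123], [-6, 99, 128], [-6, 97, 124], [-8, 103, 126], [-10, 98, 134], [-10, 96, 128], [-14, 100, 142], [-14, 97, 139], [-15, 94, 140], [-18, 100, 144], [-17, 98, 138], [-16, 97, 131], [-21, 100, 144], [-21, 98, 142]]
-1 54
[[32, -95, 140], [32, -98, 140], [30, -101, 143], [29, -104, 145], [28, -107, 143], [31, -88, 139], [29, -91, 144],
[... 278 characters left out ...]
7, -86, 129], [16, -90, 130], [15, -93, 130], [13, -89, 127], [13, -92, 126], [11, -88, 123], [9, -91, 128], [11, -93, 119], [9, -87, 121], [7, -90, 126], [6, -93, 124], [3, -90, 126], [3, -92, 123], [1, -89, 124], [0, -92, 124], [-2, -88, 122], [-4, -91, 126], [-4, -94, 126], [-8, -88, 132], [-9, -91, 134], [-8, -94, 129], [-13, -88, 144], [-12, -91, 135], [-14, -94, 140], [-16, -88, 142], [-17, -91, 140], [-17, -93, 140], [-19, -87, 142], [-21, -90, 146], [-21, -93, 142]]
lid 1450 [633.06230815 525.5597953  359.7245061 ] [590.26680258 278.97555845 314.75167827]
tab 191 [608.60499978 257.52160458 333.62880599] [502.79123229 114.13906576 291.63457995] [633.06230815 524.59466036 354.70321685]
```

Depth gives both hook bottoms clearly. Hook_mid is at about (424.5,207.5) after correcting the top camera's bias, with washer yaw about 0.145. Next I'll turn and grip the bar.

>>> arm_command:
  plan:
    - [0.1,0,0,0,-0.1745]
    - [0.1,0,0,0,-0.1745]
    - [0.1,0,0,0,-0.1745]
    - [0.1,0,0,0,-0.1745]
    - [0.1,0,0,0,-0.1745]
    - [0.1,0,0,0,-0.1745]
    - [0.1,0,0,0,-0.1745]
    - [0.1,0,0,0,-0.1745]
    - [0.1,0,0,0,-0.1745]
    - [0.1,-0.0152,0.0167,0,0]
    - [0.1,-0.0152,0.0167,0,0]
    - [0.1,0,0,0,0]
    - [0.1,0,0,0,0]

```text
clock: 29.72
eef_pos: [487.4, -98.9, 155.0]
eef_rot: [-3.141, -0.002, 2.877]
wrist_force: [-0.4, -1.0, 0.2]
finger_gap: 51.5
finger_force: 0.0
```

```bash
python3 - <<'E'
from h import *
go(489,-99.5,71,1.307+np.pi/2)
c=eyes.camera('wrist'); cv2.imwrite('pics/w7.png',c['img']); np.savez('w7.npz',**c)
E
```

```text
turn -0.000 (rows 0.0)  dx -1.7 dy -0.1 dz 84.0 mm now [487.4 -98.9 155. ] yaw 2.877 gap 51.5 t 29.7 q6 -1.58
```

View pics/w7.png

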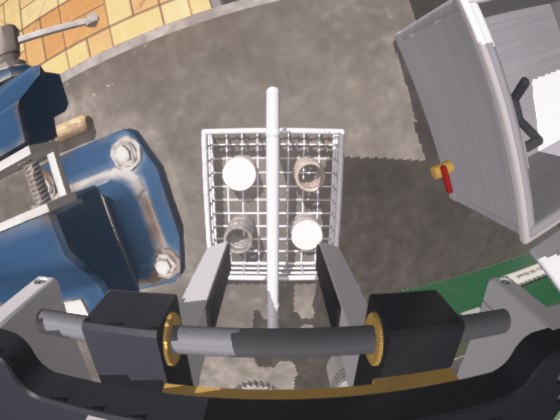

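All four parts are in the basket: tappets at (239,173) and (306,234), springs at (309,173) and (239,234). The bar runs straight through the jaw centre at column 273.

>>> arm_command:
  plan:
    - [0.1,-0.0015,0,0.02,0]
    - [0.1,0,0,0.02,0]
    - [0.1,0,0,0.02,0]
    - [0.1,0,0,0.015,0]
    - [0.1,0,0,0.009,0]
    - [0.1,0,0,0,0]
    - [-1,0,0,0,0]
    - [-1,0,0,0,0]
    - [-1,0,0,0,0]
    - [-1,0,0,0,0]
    - [-1,0,0,0,0]
    - [-1,0,0,0,0]
    - [-1,0,0,0,0]
    - [-1,0,0,-0.01,0]
    - [-1,0,0,-0.01,0]
    - [-1,0,0,0,0]
  newtons: 50

```text
clock: 31.78
eef_pos: [490.0, -99.2, 92.8]
eef_rot: [3.142, 0.001, 2.877]
wrist_force: [-0.2, 0.2, -6.3]
finger_gap: 8.9
finger_force: 50.0
```

>>> arm_command:
  plan:
    - [-1,0,0,-0.015,0]
    - [-1,0,0,-0.028,0]
    - [-1,0,0,-0.028,0]
    - [-1,0,0,-0.028,0]
    - [-1,0,0,-0.028,0]
    - [-1,0,0,-0.028,0]
    - [-1,0,0,-0.028,0]
    - [-1,0,0,0,0.08]
    - [-1,0,0,0,0.12]
    - [-1,0,0,0,0.12]
    - [-1,0,0,0,0.12]
    - [-1,0,0,0,0.12]
    - [-1,0,0,0,0.12]
    - [-1,0,0,0,0.12]
    - [-1,0,0,0,0.12]
    - [-1,0,0,0,0.12]
    - [-1,0,0,0,0.12]
    - [-1,0,0,0,0]

```text
clock: 34.02
eef_pos: [489.5, -99.1, 275.4]
eef_rot: [3.141, 0.0, 1.718]
wrist_force: [0.9, -0.5, -6.0]
finger_gap: 8.6
finger_force: 50.0
```

```bash
python3 - <<'E'
from h import *
go(424.5,207.5,275,1.716)
E
```

```text
turn 0.002 (rows 0.0)  dx 312.7 dy -19.9 dz 0.4 mm now [489.5 -99.1 275.4] yaw 1.718 gap 8.6 t 34.0 q6 -0.42
```

>>> arm_command:
  plan:
    - [-1,0.0117,-0.0009,0,0]
    - [-1,0.028,-0.0018,0,0]
    - [-1,0.028,-0.0018,0,0]
    - [-1,0.028,-0.0018,0,0]
    - [-1,0.028,-0.0018,0,0]
    - [-1,0.028,-0.0018,0,0]
    - [-1,0.028,-0.0018,0,0]
    - [-1,0.028,-0.0018,0,0]
    - [-1,0.028,-0.0018,0,0]
    - [-1,0.028,-0.0018,0,0]
    - [-1,0.028,-0.0018,0,0]
    - [-1,0.021,-0.001,0,0]
    - [-1,0,0,0,0]
    - [-1,0,0,0,0]
    - [-1,0,0,0,0]

```text
clock: 35.9
eef_pos: [424.4, 206.8, 275.0]
eef_rot: [3.141, 0.0, 1.717]
wrist_force: [0.3, 0.3, -7.1]
finger_gap: 8.2
finger_force: 50.0
```

```bash
python3 - <<'E'
from h import *
go(424.5,207.5,111,1.716)
c=eyes.camera('wrist'); np.savez('w8.npz',**c)
t=eyes.camera('top'); np.savez('t8.npz',**t)
a=cv2.resize(t['img'][175:315,100:240],None,fx=2.8,fy=2.8,interpolation=cv2.INTER_CUBIC)
cv2.imwrite('pics/b8.png',np.hstack([cv2.resize(c['img'],(400,300)),cv2.resize(a,(392,300))]))
P=cloud(t)
for s in(1,-1):
    pass
m=(P[...,2]>280)&(P[...,2]<310)&(P[...,0]>330)&(P[...,0]<520)&(P[...,1]>80)&(P[...,1]<330); print(m.sum(),P[m].min(0),P[m].max(0))
E
```

```text
turn 0.001 (rows 0.0)  dx 0.7 dy 0.2 dz 164.0 mm now [424.4 206.8 275. ] yaw 1.717 gap 8.2 t 35.9 q6 0.23
91 [425.67323927 103.37064515 284.54981462] [443.89848262 171.70456869 304.20151692]
```

View pics/b8.png

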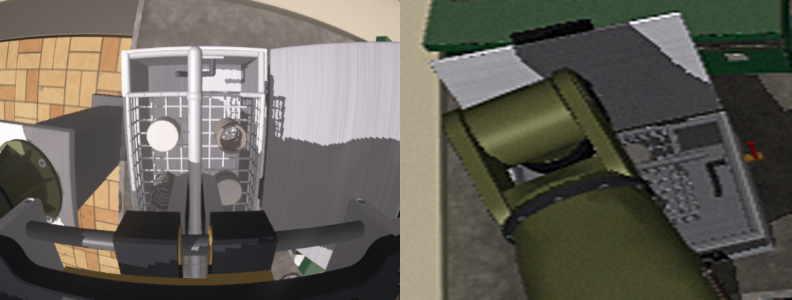

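The wrist half shows the basket level over the tank with all four parts in it, the bar at column 194 and the left hook at about (178–215, 62–76). I'll measure the hook from the wrist depth.

```bash
cat >> h.py <<'E'
def wcloud(c):
    z=c['z_map'].astype(float); h,w=z.shape; u,v=np.meshgrid(np.arange(w),np.arange(h))
    dx,dy=u-c['cx'],v-c['cy']; r=np.hypot(dx,dy)+1e-9; k=np.tan(np.minimum(r/c['fx'],1.5))/r
    P=np.stack([dx*k*z,dy*k*z,z],-1)@rot(c['orientation']).T+np.array(c['eye']); P[z<=0]=np.nan
    return P
E
python3 - <<'E'
from h import *
c=np.load('w8.npz'); P=wcloud(c)
hm=np.array([424.5,207.5]); a=.145
X=np.array([np.cos(a),np.sin(a)]);Y=np.array([-X[1],X[0]])
L=np.stack([(P[...,:2]-hm)@X,(P[...,:2]-hm)@Y,P[...,2]],-1)
m=(abs(L[...,0])<40)&(L[...,1]>80)&(L[...,1]<112)&(L[...,2]>105)&(L[...,2]<150)
print(m.sum()); q=L[m]
for lo,hi in((115,122),(122,129),(129,136),(136,143),(143,150)):
    k=(q[:,2]>=lo)&(q[:,2]<hi); 
    if k.sum(): print(lo,k.sum(),q[k].min(0).round(1),q[k].max(0).round(1),q[k].mean(0).round(1))
m=(abs(L[...,0])<20)&(L[...,1]>30)&(L[...,1]<125)&(L[...,2]>284)&(L[...,2]<310); q=L[m]; print('bar',m.sum(),q.mean(0),q[:,1].max()); print(np.polyfit(q[:,1],q[:,0],1))
# rim
for nm,s in(('rim',(L[...,2]>143)&(L[...,2]<153)&(abs(L[...,1])<130)&(L[...,0]<-70)&(L[...,0]>-130)),): q=L[s]; print(nm,s.sum(),q[:,0].min(),q[:,0].max())
m=(L[...,2]>143)&(L[...,2]<153)&(L[...,1]>105)&(L[...,1]<150)&(abs(L[...,0])<60);q=L[m];print('side rim',m.sum(),np.percentile(q[:,1],[2,98]) if m.sum() else '')
E
```

```text
385
122 9 [-12.8  92.6 124.3] [ 10.1  99.8 128.4] [ -6.6  94.9 127.1]
129 79 [-19.2  92.5 129.2] [ 16.6 100.5 135.9] [ -0.8  96.4 132.8]
136 121 [-26.5  93.1 136. ] [ 26.7 111.6 143. ] [  3.9  98.2 140.4]
143 176 [-26.4  93.  143. ] [ 26.5 111.4 146.9] [ 12.3 101.1 144.5]
bar 3115 [-2.59723391e-01  6.87094783e+01  2.97896017e+02] 107.26302926439993
[ 0.00297971 -0.46445796]
rim 1639 -100.76224477078648 -70.25586291503765
side rim 1762 [109.47706657 133.11798334]
```

>>> arm_command:
  plan:
    - [-1,-0.001,0,0.012,0]
    - [-1,0,0,0.022,0]
    - [-1,0,0,0.022,0]
    - [-1,0,0,0.022,0]
    - [-1,0,0,0.022,0]
    - [-1,0,0,0.022,0]
    - [-1,0,0,0.018,0]
    - [-1,0,0,0.01,0]
    - [-1,0,0,0,0]

```text
clock: 37.12
eef_pos: [424.2, 206.1, 124.3]
eef_rot: [-3.14, 0.0, 1.717]
wrist_force: [-0.7, 0.3, -5.8]
finger_gap: 8.8
finger_force: 50.0
```

>>> arm_command:
  plan:
    - [-1,0,0,0.004,0]
    - [-1,0,0,0.004,0]
    - [-1,0,0,0.002,0]
    - [-1,0,0,0.001,0]
    - [-1,0,0,0,0]

```text
clock: 37.75
eef_pos: [424.5, 206.3, 113.9]
eef_rot: [3.142, -0.0, 1.717]
wrist_force: [0.9, -0.2, -6.8]
finger_gap: 8.5
finger_force: 50.0
```

>>> arm_command:
  plan:
    - [-1,0,0,0.0015,0]
    - [-1,0,0,0.001,0]
    - [-1,0,0,0,0]

```text
clock: 38.12
eef_pos: [424.5, 206.4, 111.6]
eef_rot: [3.141, -0.0, 1.717]
wrist_force: [-1.4, -1.0, -1.7]
finger_gap: 8.7
finger_force: 50.0
```

>>> arm_command:
  plan:
    - [-1,0,0,0.001,0]
    - [-1,0,0,0,0]
    - [-0.4,0,0,0,0]
    - [-0.4,0,0,0,0]
    - [-0.4,0,0,0,0]

```text
clock: 38.75
eef_pos: [424.6, 206.4, 110.4]
eef_rot: [3.141, -0.0, 1.717]
wrist_force: [0.7, -0.1, -0.1]
finger_gap: 28.2
finger_force: 0.0
```

```bash
python3 - <<'E'
from h import *
go(424.5,207.5,111,1.716)
c=eyes.camera('wrist'); np.savez('w9.npz',**c); P=wcloud(c)
hm=np.array([424.5,207.5]); a=.145
X=np.array([np.cos(a),np.sin(a)]);Y=np.array([-X[1],X[0]])
L=np.stack([(P[...,:2]-hm)@X,(P[...,:2]-hm)@Y,P[...,2]],-1)
m=(abs(L[...,0])<14)&(L[...,1]>25)&(L[...,1]<112)&(L[...,2]>120)&(L[...,2]<150); q=L[m]; print('bar',m.sum(),q.mean(0),np.percentile(q[:,2],[5,50,95]),q[:,1].max()); print(np.polyfit(q[:,1],q[:,0],1))
E
```

```text
turn 0.001 (rows 0.0)  dx 1.1 dy 0.1 dz -0.6 mm now [424.6 206.4 110.4] yaw 1.717 gap 28.2 t 38.8 q6 0.23
bar 3914 [-1.08691809e-01  7.05564817e+01  1.33649696e+02] [126.39146871 134.54253989 136.22687231] 106.4962382437312
[ 0.00206707 -0.25453711]
```

The bar's top is at about 135 mm, so its axis is at about 130 mm. It's centred on the hook line and the wrist force is zero, so it's hung and let go. Next I'll raise the tool and measure the lid's angle.

>>> arm_command:
  plan:
    - [-0.4,0,0,-0.005,0]
    - [-0.4,0,0,-0.02,0]
    - [-0.4,0,0,-0.045,0]
    - [-0.4,0,0,-0.05,0]
    - [-0.4,0,0,-0.05,0]
    - [-0.4,0,0,-0.05,0]
    - [-1,0,0,-0.05,0]
    - [-1,0,0,0,0]
    - [-1,0,0,0,0]

```text
clock: 39.92
eef_pos: [424.3, 206.2, 379.5]
eef_rot: [-3.141, 0.0, 1.717]
wrist_force: [-0.3, 0.8, -0.1]
finger_gap: 1.7
finger_force: 0.0
```

```bash
python3 - <<'E'
from h import *
hm=np.array([424.5,207.5]); a=.145
X=np.array([np.cos(a),np.sin(a)]);Y=np.array([-X[1],X[0]])
c=np.load('t4.npz'); P=cloud(c)
L=np.stack([(P[...,:2]-hm)@X,(P[...,:2]-hm)@Y,P[...,2]],-1)
m=(abs(L[...,1])<110)&(L[...,2]>180)&(L[...,2]<320)&(L[...,0]>90)&(L[...,0]<260); q=L[m]
f=np.polyfit(q[:,2],q[:,0],1); print(m.sum(),f,'theta',np.pi/2+np.arctan(f[0]),'x at 149',np.polyval(f,149.5))
m=(abs(L[...,1])<45)&(L[...,2]>300)&(L[...,2]<400)&(L[...,0]>90)&(L[...,0]<260); q=L[m]; print('tab',q.max(0),np.percentile(q,98,axis=0))
# basket after release
c=eyes.camera('wrist'); np.savez('w10.npz',**c); cv2.imwrite('pics/w10.png',c['img']); P=wcloud(c)
L=np.stack([(P[...,:2]-hm)@X,(P[...,:2]-hm)@Y,P[...,2]],-1)
m=(abs(L[...,0])<14)&(L[...,1]>-60)&(L[...,1]<112)&(L[...,2]>122)&(L[...,2]<145); q=L[m]; print('bar',m.sum(),q.mean(0),np.percentile(q[:,2],[5,50,95]),q[:,1].max(),np.polyfit(q[:,1],q[:,0],1),np.polyfit(q[:,1],q[:,2],1))
p=hm+225*X; go(p[0],p[1],385)
E
```

```text
2945 [ 0.34050642 68.31170731] theta 1.8989887079373284 x at 149 119.21741716566063
tab [201.46293139  44.8835515  343.81943225] [199.4597599   43.43975071 341.75504915]
bar 977 [ -0.30237983  31.91378597 134.16594199] [130.17364658 134.60540185 136.35495129] 106.65056242326074 [-0.00347468 -0.19148952] [-1.27704381e-02  1.34573495e+02]
turn 0.000 (rows 0.0)  dx 0.9 dy 225.5 dz -5.9 mm now [424.2 206.2 379.1] yaw 1.717 gap 0.5 t 40.0 q6 0.23
```

View pics/w10.png

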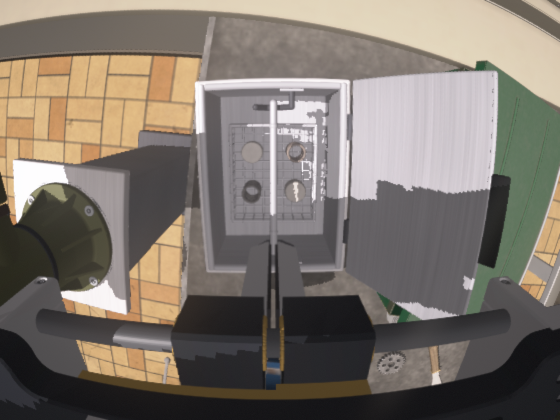

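The wrist view shows the bar straight along the tank with its end in the hook at (272,105). All four parts are in the basket at (252,152), (295,151), (252,190) and (295,190). The lid leans back with its black tab at (495,220).

>>> arm_command:
  plan:
    - [-1,0,0,-0.01,0]
    - [-1,0,0.028,0,0]
    - [-1,0,0.03,0,0]
    - [-1,0,0.03,0,0]
    - [-1,0,0.03,0,0]
    - [-1,0,0.03,0,0]
    - [-1,0,0.03,0,0]
    - [-1,0,0.03,0,0]
    - [-1,0,0.03,0,0]
    - [-1,0,0,0,0]
    - [-1,0,0,0,0]

```text
clock: 41.35
eef_pos: [659.5, 241.1, 390.3]
eef_rot: [-3.141, -0.0, 1.717]
wrist_force: [-0.1, 0.3, 1.0]
finger_gap: 0.5
finger_force: 0.0
```

```bash
cat >> h.py <<'E'
def loc():
    s=manip.read_state(); hm=np.array([424.5,207.5]); a=.145; X=np.array([np.cos(a),np.sin(a)]);Y=np.array([-X[1],X[0]])
    d=s['eef_pos'][:2]-hm; print('washer-frame TCP x %.1f y %.1f z %.1f'%(d@X,d@Y,s['eef_pos'][2]),'rot',s['eef_rot'].round(3),'F',s['wrist_force'].round(1),'t %.1f'%s['clock'],s['joints'].round(2))
def lid():
    c=eyes.camera('side'); P=cloud(c); hm=np.array([424.5,207.5]); a=.145; X=np.array([np.cos(a),np.sin(a)]);Y=np.array([-X[1],X[0]])
    L=np.stack([(P[...,:2]-hm)@X,(P[...,:2]-hm)@Y,P[...,2]],-1)
    m=(L[...,1]<-20)&(L[...,1]>-128)&(L[...,2]>165)&(L[...,0]>-110)&(L[...,0]<205)&(L[...,2]<380); q=L[m]
    if len(q)<20: print('few',len(q)); return L
    print('lid pts',len(q),'z',np.percentile(q[:,2],[2,98]).round(),'x',np.percentile(q[:,0],[2,50,98]).round(),'y',q[:,1].min().round()); return L
E
python3 -c "
from h import *
loc(); lid()"
```

```text
washer-frame TCP x 237.4 y -0.8 z 390.3 rot [-3.141 -0.     1.717] F [-0.1  0.3  1. ] t 41.4 [0.3  0.68 0.56 0.   1.91 0.15]
lid pts 926 z [168. 329.] x [109. 150. 193.] y -128.0
```

>>> arm_command:
  plan:
    - [-1,0,0,0.022,0]
    - [-1,0,0,0.022,0]
    - [-1,0,0,0.022,0]
    - [-1,0,0,0.019,0]
    - [-1,0,0,0,0]
    - [-1,0,-0.012,0,0]
    - [-1,0,-0.012,0,0]
    - [-1,0,-0.012,0,0]
    - [-1,0,-0.012,0,0]
    - [-1,0,0,0,0]

```text
clock: 42.65
eef_pos: [612.0, 234.1, 307.9]
eef_rot: [3.138, -0.001, 1.718]
wrist_force: [-0.1, 0.1, -0.6]
finger_gap: 0.4
finger_force: 0.0
```

```bash
python3 -c "
from h import *
loc(); lid()"
```

```text
washer-frame TCP x 189.4 y -0.8 z 307.9 rot [ 3.138e+00 -1.000e-03  1.718e+00] F [-0.1  0.1 -0.6] t 42.6 [0.31 0.5  1.01 0.   1.63 0.16]
lid pts 916 z [168. 340.] x [106. 137. 170.] y -128.0
```

>>> arm_command:
  plan:
    - [-1,0,-0.012,0,0]
    - [-1,0,-0.012,0,0]
    - [-1,0,-0.012,0,0]
    - [-1,0,-0.012,0,0]
    - [-1,0,-0.012,0,0]
    - [-1,0,-0.012,0,0]
    - [-1,0,-0.012,0,0]
    - [-1,0,-0.012,0,0]
    - [-1,0,0,0,0]

```text
clock: 43.82
eef_pos: [516.5, 220.0, 305.4]
eef_rot: [-3.141, -0.0, 1.718]
wrist_force: [-0.4, 0.2, 0.7]
finger_gap: 0.8
finger_force: 0.0
```

```bash
python3 -c "
from h import *
loc(); lid()"
```

```text
washer-frame TCP x 92.9 y -0.9 z 305.4 rot [-3.141 -0.     1.718] F [-0.4  0.2  0.7] t 43.8 [0.34 0.27 1.33 0.   1.54 0.19]
lid pts 667 z [169. 355.] x [71. 84. 99.] y -128.0
```

The lid is past vertical, at about 1.42 rad. I'll push it down along the arc.

>>> arm_command:
  plan:
    - [-1,0,-0.0098,0.0015,0]
    - [-1,0,-0.0098,0.0015,0]
    - [-1,0,-0.009,0.0027,0]
    - [-1,0,-0.009,0.0027,0]
    - [-1,0,-0.0087,0.0038,0]
    - [-1,0,-0.0087,0.0038,0]
    - [-1,0,-0.0081,0.0048,0]
    - [-1,0,-0.0081,0.0048,0]
    - [-1,0,-0.0075,0.0057,0]
    - [-1,0,-0.0075,0.0057,0]
    - [-1,0,-0.0068,0.0066,0]
    - [-1,0,-0.0068,0.0066,0]
    - [-1,0,0,0,0]

```text
clock: 45.5
eef_pos: [418.1, 205.4, 254.5]
eef_rot: [-3.14, 0.0, 1.717]
wrist_force: [0.4, 0.7, -0.4]
finger_gap: 0.2
finger_force: 0.0
```

```bash
python3 -c "
from h import *
loc(); lid()"
```

```text
washer-frame TCP x -6.7 y -1.2 z 254.5 rot [-3.14   0.     1.717] F [ 0.4  0.7 -0.4] t 45.5 [0.38 0.07 1.67 0.   1.4  0.23]
lid pts 437 z [178. 379.] x [-86.  -4. 201.] y -128.0
```

>>> arm_command:
  plan:
    - [-1,0,-0.0059,0.0073,0]
    - [-1,0,-0.0059,0.0073,0]
    - [-1,0,-0.005,0.008,0]
    - [-1,0,-0.005,0.008,0]
    - [-1,0,-0.004,0.0085,0]
    - [-1,0,-0.004,0.0085,0]
    - [-1,0,-0.003,0.009,0]
    - [-1,0,-0.003,0.009,0]
    - [-1,0,-0.0018,0.0092,0]
    - [-1,0,-0.0018,0.0092,0]
    - [-1,0,0,0.005,0]
    - [-1,0,0,0.005,0]
    - [-1,0,0,0,0]

```text
clock: 47.18
eef_pos: [379.8, 199.7, 160.8]
eef_rot: [-3.141, 0.0, 1.717]
wrist_force: [-0.4, -0.6, 1.0]
finger_gap: 0.5
finger_force: 0.0
```

```bash
cat >> h.py <<'E'
def lidplane(n='top'):
    c=eyes.camera(n); P=(wcloud if n=='wrist' else cloud)(c); hm=np.array([424.5,207.5]); a=.145; X=np.array([np.cos(a),np.sin(a)]);Y=np.array([-X[1],X[0]])
    L=np.stack([(P[...,:2]-hm)@X,(P[...,:2]-hm)@Y,P[...,2]],-1)
    m=(abs(L[...,1])<125)&(L[...,2]>125)&(L[...,2]<215)&(L[...,0]>-95)&(L[...,0]<90); q=L[m]
    for i in range(4):
        f=np.polyfit(q[:,0],q[:,2],1); r=abs(q[:,2]-np.polyval(f,q[:,0])); q=q[r<max(4,1.5*np.median(r))]
    print(n,len(q),'theta~%.3f'%np.arctan(-f[0]),'z at hinge %.1f mid %.1f free %.1f'%tuple(np.polyval(f,[97,0,-90])))
E
python3 -c "
from h import *
loc(); lidplane('top'); lidplane('wrist')"
```

```text
washer-frame TCP x -45.4 y -1.3 z 160.8 rot [-3.141  0.     1.717] F [-0.4 -0.6  1. ] t 47.2 [0.4  0.07 1.9  0.   1.17 0.25]
top 1621 theta~0.026 z at hinge 157.0 mid 159.5 free 161.8
wrist 74079 theta~0.030 z at hinge 157.1 mid 160.0 free 162.7
```

Nearly shut, at about 0.03 rad. I'll press gently to finish.

>>> arm_command:
  plan:
    - [-1,0,0,0.002,0]
    - [-1,0,0,0.002,0]
    - [-1,0,0,0.001,0]
    - [-1,0,0,0,0]

```text
clock: 47.78
eef_pos: [379.7, 199.7, 156.0]
eef_rot: [-3.141, 0.0, 1.717]
wrist_force: [0.4, -0.4, 0.3]
finger_gap: 0.2
finger_force: 0.0
```

```bash
python3 -c "
from h import *
loc(); lidplane('top'); lidplane('wrist')"
```

```text
washer-frame TCP x -45.5 y -1.3 z 156.0 rot [-3.141  0.     1.717] F [ 0.4 -0.4  0.3] t 47.8 [ 0.4   0.08  1.9  -0.    1.16  0.25]
top 1620 theta~-0.000 z at hinge 156.6 mid 156.6 free 156.6
wrist 75381 theta~0.001 z at hinge 157.1 mid 157.1 free 157.2
```

>>> arm_command:
  plan:
    - [-1,0,0,0.001,0]
    - [-1,0,0,0,0]
    - [-1,0,0,-0.02,0]
    - [-1,0,0,-0.04,0]
    - [-1,0,0,-0.04,0]
    - [-1,0,0,-0.02,0]
    - [-1,0,0,0,0]
    - [-1,0,0,0,0]

```text
clock: 48.88
eef_pos: [379.4, 199.6, 274.0]
eef_rot: [-3.14, 0.0, 1.717]
wrist_force: [0.8, -0.5, -0.6]
finger_gap: 0.4
finger_force: 0.0
```

```bash
python3 -c "
from h import *
loc(); lidplane('top'); lidplane('wrist')
print(ticket.sign_off())"
```

```text
washer-frame TCP x -45.7 y -1.3 z 274.0 rot [-3.14   0.     1.717] F [ 0.8 -0.5 -0.6] t 48.9 [ 0.4  -0.02  1.73 -0.    1.44  0.25]
top 1734 theta~-0.002 z at hinge 156.6 mid 156.4 free 156.2
wrist 39608 theta~-0.002 z at hinge 157.1 mid 156.9 free 156.8
the job is handed in; nothing more can be done
None
```

The job is handed in at about 49 s: both tappets and both dark springs are in the basket, the basket hangs by its bar in both hooks, and the lid measured fully shut with the arm clear; sign-off returned no verdict.

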